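# Tip the timber skip with the treadle

### The arm

A 6-joint arm with a two-finger parallel gripper is mounted at the origin on the work surface. World frame = base frame: x ahead of the robot, y to its left, z up, the work surface at z = 0. Lengths are in mm, angles in degrees, forces in N, time in s.
With the tool pointing down it reaches from about 350 to 850 mm from the base axis. Payload 8.1 kg.
Tool frame: the origin (TCP) lies midway between the tips of the shut fingers; the grasp point (between the pads) lies 19 mm behind it; y points along the fingers, x is the direction in which the jaws open and shut, and the axes are right-handed (so a half turn about y gives the same grasp; the last joint's range is limited). The gripper opens to 85 mm and grips with 20 to 120 N. Pads are 22 mm wide; open, the fingers measure 114 mm over their backs; the gripper's body (76 mm by 85 mm) begins 54 mm behind the grasp point. The pads swing forward as they close: fully open they stand 13 mm farther back than shut.
Start: joints at [58.247, 7.471, 85.268, -0, 87.261, -4.893], TCP at [271.07, 535.282, 231.292] pointing down, gripper open.
Joint ranges: [-169.43, 169.43], [-51.17, 129.36], [1.28, 143.12], [-76.62, 256.62], [0, 156.53], [-152.29, 152.29]. Speed limits (degrees/s): [136.94, 136.94, 159.86, 180, 180, 180].

### API

Orientations are given as [roll, pitch, yaw] about the fixed x, y, z axes, in that order (R = Rz(yaw) Ry(pitch) Rx(roll)).
In Python, from bench import r gives the robot as it stands.
- The arm moves only by the tool move_arm, never from a script. Its arguments are lists of equal length, an entry for each row: "linear": the shift along the tool's x, y, z normalised to -1 to 1, where 1 is 300 mm, a list of three; "twist": the turn, a rotation vector about the tool's x, y, z normalised to -1 to 1, where 1 is pi/2 rad, a list of three; "hand": the opening, from -1 (shut) to 1 (fully open). A call has 1 to 12 rows; each row is the pose to reach, as a shift and turn from the pose measured when the call began, along the tool's axes at that moment; what a row does not reach only later rows make up. A row lasts 1/12 s, in which the tool goes at most 41.7 mm and 7.16 degrees, less where a joint would pass 70% of its speed; a pose out of reach is approached as far as the arm can. A call with a number of a shift or a turn outside -1 to 1 is refused whole. A call with a gripper value outside its range is refused whole. The fingers move at their own pace and stop on an object; "force" is the grip in N (left out, the last holds). Time passes only in rows, so rows that repeat a pose let the fingers close. It gives the time, the measured TCP pose, the force and the opening at its end, in the units of the state.
- r.sense(): the state, without advancing time (a new reading comes with each control period).
- r.snapshot(name): name is "scene" or "top" or "wrist"; returns a dict with "frame" (480x640x3 uint8, red, green, blue), "range_z" (480x640 float32, mm along the optical axis (not along the pixel's ray), 0 where there is no reading), "intrinsics" (3x3 intrinsics, pixels), "R" (3x3) and "t" (3): a world point X has camera coordinates R X + t; the wrist camera has in their place "hand_eye" (4x4, takes a point from camera to tool coordinates, whose origin is the TCP and whose axes are the tool frame's). Camera axes: x right, y down, z forward; pixel columns grow to the right and rows downward; lengths in mm; the calibration is good to about 2 mm. The wrist camera is an equidistant fisheye: a pixel r from the principal point sees the ray r / f radians off the axis. A picture is of the moment at which its call begins: read the wrist's pose just before it.
- r.hand_in(): hands the job in, once; it reports no verdict.
The state is a dict: "time": time; "joint_pos": joint angles; "qd": joint speeds; "joint_efforts": joint torques, N m; "tool_pos": TCP position; "tcp_rot": TCP orientation; "ft_force": force on the tool from outside, world axes, zero at the start; "wrist_torque": the same for the moment, N m; "finger_gap": finger opening in mm.
Only numpy, scipy, OpenCV 4.12 (cv2) and the standard library are available. Lean on these libraries where they do the work, as an engineer would, in place of code of your own. Each camera call takes 0.05 s, during which the arm holds its last target. There are 200 camera calls.

### The job

At the model railway's timber tip, lift the loose wooden cover off the grey tipping tub and set it down flat, handle up, in the middle of the cork mat. Then press the sprung treadle beside the tub right down to its stop with the gripper and keep it down until both logs have rolled out into the tray, and let it come up again. Do not take hold of the logs, and do not disturb the model house.

Things in the scene. Friction and masses are not known exactly. Their poses are not given: they have to be found in the camera images.
- stand: Tipping stand fixed to the table, about 300 x 310 mm. Origin on the table. Axes: z up, x towards its open plywood tray, y away from the treadle. In its frame (mm): tub at rest centred at x 0, y 30, rim at z 130; tray x 60 to 215, y -50 to 110, walls 45 high; grey gearbox x 11 to 61, y -76 to -48, 108 high; treadle at y -155. The tub tips by 4 times the treadle's angle.
- tub: Grey open tub with sloping sides, 128 x 126 mm at the rim, 55 mm deep. Origin on its pivot, 85 mm above the table, at stand x 36, y 30 mm. Driven by the treadle, it tips about its y axis, over the tray, from level to 1.5 rad; its near edge then rises to 190 mm above the table.
- pedal (a joint): Angle of the sprung treadle, rad: 0 is up (at rest), 0.375 is down on its stop. It takes about 8 to 14 N at the middle of the plate, with some damping (press slowly), and springs back up by itself. The stop is a firm rubber button: the force climbs steeply there, so do not drive on past it.
- treadle: Sprung treadle: a ribbed steel plate on a lever, plate 75 x 85 x 6 mm. Origin on the hinge line (along y), 22 mm above the table, at stand x 40, y -155 mm; the plate's middle is 95 mm from it along its own -x, its top face 6 mm along its own z. At rest it slopes up by 0.375 rad towards its free end (stand -x); on the stop it is level.
- pad (a point): Middle of the top face of the treadle plate, where to press: about 62 mm above the table at rest, 28 mm on the stop (and 7 mm further towards stand -x).
- cover: Loose wooden cover on the tub, 140 x 140 mm, 130 g. Origin: centre of the underside of its locating block (114 x 110 x 6 mm, about 3 mm play in the tub's mouth). The panel is 6 to 12 mm above the origin; on it a bar handle, 16 mm wide (x), 75 mm long (y), 12 to 44 mm above the origin. Origin height on the tub 124 mm, on the mat 4 mm.
- mat: Cork mat fixed to the table, 190 x 190 x 4 mm, to the left or right of the stand. Origin at the centre of its underside.
- log_a: One of two wooden logs lying in the tub along its y, 28 mm diameter, 105 mm long, about 45 g; the origin is its centre.
- log_b: The other log, the same as log_a.
- house: Loose model house with a pitched tile roof, 110 x 90 mm, 115 mm high, to the right of the stand when the mat is on its left, and the other way round. Origin at the centre of its underside.
Not all that is in view belongs to the job. There is more than one size of the cover; the job needs the larger.

How it is judged:
By the outcome, as a careful person would: the job done as asked, in the order asked, and still so for the second after the job is handed in, with the robot touching nothing.
It also fails if it takes over 61 s, if anything falls off the work surface, if the arm or the gripper's body presses on something with over 40 N, if the wrist force passes 120 N, or if a joint passes its speed limit or range.

## Working session

There is one attempt and no reset: what is moved stays moved. The work goes in short steps, Python scripts to look and compute and a tool call to move; the robot and the scene stay as the last step left them, time stands still between calls to the robot, and variables do not carry over. Pictures are saved under pics/ and viewed, on a budget of 10 in all, crops included, one or two more only if the job needs it, and the job is handed in when it is done.

Besides the shell and the picture viewer there is one more tool, called as name(argument=value, ...) on one line, values as JSON. move_arm: Moves the arm, as the interface text tells. Scaled input: -1 to 1 covers 300 mm each way for a shift and pi/2 rad each way for a turn. Its arguments: {"type":"object","properties":{"linear":{"type":"array","items":{"type":"array","items":{"type":"number","minimum":-1,"maximum":1}}},"twist":{"type":"array","items":{"type":"array","items":{"type":"number","minimum":-1,"maximum":1}}},"hand":{"type":"array","items":{"type":"number"}},"force":{"type":"number"}},"required":["linear","twist","hand"]}

```bash
ls; mkdir -p pics; python3 - <<'E'
from bench import r
import cv2,numpy as np
print(r.sense())
for n in("scene","top"):
    s=r.snapshot(n); cv2.imwrite(f"pics/{n}0.png",s["frame"][:,:,::-1]); np.savez(f"{n}0.npz",**{k:v for k,v in s.items()})
    print(n,s["intrinsics"],s["R"],s["t"],(s["range_z"]>0).mean())
E
```

```text
pics
{'time': 0.0, 'joint_pos': array([ 5.82487992e+01,  7.51602669e+00,  8.53289236e+01,  5.84084678e-04,
        8.72600704e+01, -4.89174600e+00]), 'qd': array([-0.00747525, -0.0216339 ,  0.00511467, -0.00636721, -0.05734363,
        0.06940957]), 'joint_efforts': array([-2.51563026e-03, -5.69383264e+01, -5.00552559e+01, -4.25537492e-04,
        1.47849019e-02, -3.02324872e-05]), 'tool_pos': array([270.76256278, 534.82952915, 230.23824742]), 'tcp_rot': array([-89.99046328,   0.10458842,  63.14052547]), 'ft_force': array([ 0.64395791, -0.55119463, -0.27996279]), 'wrist_torque': array([ 0.01631448, -0.0340822 , -0.04617957]), 'finger_gap': 85.03721587914002}
scene [[476.75391347   0.         326.90582294]
 [  0.         476.75391347 237.40988858]
 [  0.           0.           1.        ]] [[-0.49730839  0.86742098 -0.01628532]
 [ 0.49136965  0.26614179 -0.82929151]
 [-0.71501065 -0.42041574 -0.55857889]] [ 245.39003524 -187.55422817 1360.80736178] 0.9961100260416667
top [[548.54681298   0.         321.84578179]
 [  0.         548.54681298 242.17538332]
 [  0.           0.           1.        ]] [[-0.01455154 -0.99958825 -0.02473033]
 [-0.99471808  0.01698512 -0.10122969]
 [ 0.10160806  0.02312666 -0.99455566]] [  12.9961942   532.7548215  1094.96185599] 0.9960188802083333
```

View pics/scene0.png

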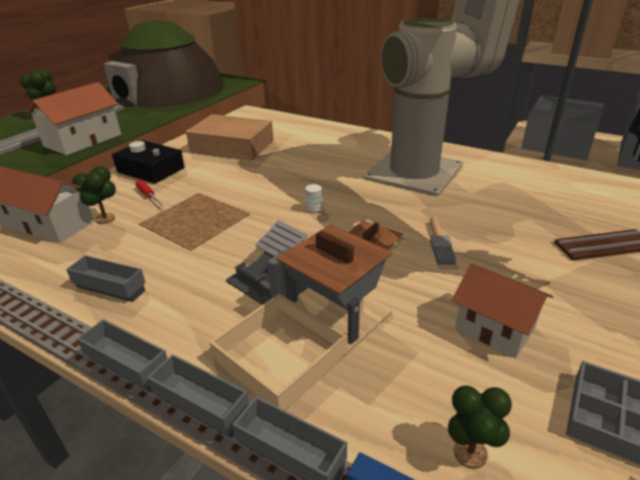

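View pics/top0.png

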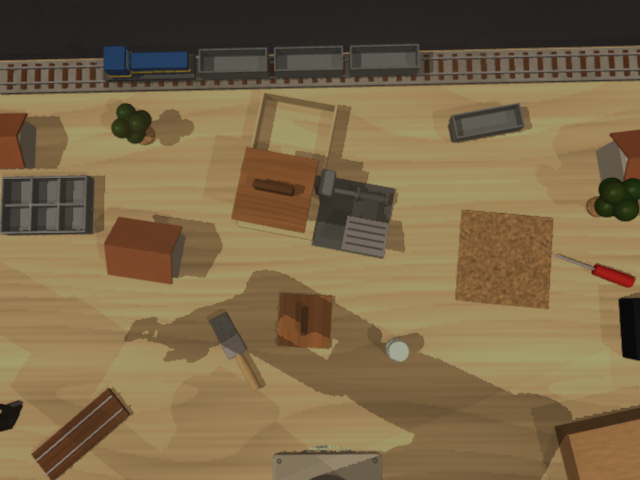

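The scene picture shows the tub with its cover (333,255) and treadle (280,245), and a smaller cover lying at (375,235). In the top view there are two things that could be taken for the cover: the large one on the tub (275,190), and a small one on the table (305,320). I choose (275,190), which is on the tub and larger. The mat is at (505,258), the treadle plate at (366,236), and the house nearest the stand at (145,250). Next I measure with depth.

```bash
cat > h.py <<'E'
import numpy as np,cv2
def cloud(s):
    K,d=s["intrinsics"],s["range_z"]; v,u=np.mgrid[:480,:640]
    P=np.stack([(u-K[0,2])/K[0,0]*d,(v-K[1,2])/K[1,1]*d,d],-1)
    X=(P-s["t"])@s["R"]; X[d==0]=np.nan; return X
def rect(m,X,name):
    p=X[m]; (c,sz,a)=cv2.minAreaRect(p[:,:2].astype(np.float32))
    print(name,len(p),"c",np.round(c,1),"size",np.round(sz,1),"ang",round(a,1),"z med",np.round(np.percentile(p[:,2],[5,50,95]),1),"mean",np.round(p.mean(0),1))
def big(m):
    m=cv2.morphologyEx(m.astype(np.uint8),cv2.MORPH_OPEN,np.ones((2,2)))
    n,l,st,_=cv2.connectedComponentsWithStats(m); return l==1+np.argmax(st[1:,4])
E
python3 - <<'E'
from h import *
T=None
for n in("top","scene"):
    s=dict(np.load(f"{n}0.npz")); X=cloud(s); z=X[...,2]
    if n=="top": box=lambda X,x0,x1,y0,y1:(X[...,0]>x0)&(X[...,0]<x1)&(X[...,1]>y0)&(X[...,1]<y1)
    f=s["frame"].astype(int)
    if n=="top":
        for px in[(275,165),(273,187),(366,236),(505,258),(145,250),(305,320),(328,182),(300,130),(260,100),(338,107),(250,150)]:print(px,np.round(X[px[1],px[0]],1))
        c=X[190,275];m0=X[258,505];p0=X[236,366];h0=X[250,145]
    near=lambda q,R:np.hypot(X[...,0]-q[0],X[...,1]-q[1])<R
    rect(big(near(c,130)&(z>126)&(z<145)),X,n+" panel")
    rect(big(near(c,80)&(z>155)&(z<180)),X,n+" handle")
    rect(big(near(p0,65)&(z>42)&(z<90)&((f.max(-1)-f.min(-1))<40)),X,n+" plate")
    dark=(f[...,0]<190)&(f[...,0]-f[...,2]>35)
    rect(big(near(m0,150)&(z<15)&(z>2)),X,n+" mat z"); 
    rect(big(near(h0,110)&(z>20)),X,n+" house")
E
```

```text
(275, 165) [669.1  88.  135. ]
(273, 187) [620.   88.1 169.9]
(366, 236) [540.1 -83.8  62.6]
(505, 258) [ 496.  -372.7    3.8]
(145, 250) [515.2 340.  110.2]
(305, 320) [375.9  40.4  35.3]
(328, 182) [641.  -10.8 105.7]
(300, 130) [776.9  48.3   3.6]
(260, 100) [829.6 128.1  44.9]
(338, 107) [ 8.267e+02 -3.370e+01  4.000e-01]
(250, 150) [698.3 134.7 137.3]
top panel 5062 c [624.2  10.5] size [  2.3 165.8] ang 89.4 z med [nan nan nan] mean [nan nan nan]
top handle 377 c [621.   88.8] size [72.3 16.1] ang 79.6 z med [nan nan nan] mean [nan nan nan]
top plate 1473 c [541.3 -85.6] size [88.4 74.8] ang 78.6 z med [nan nan nan] mean [nan nan nan]
top mat z 276 c [nan nan] size [0. 0.] ang 0.0 z med [nan nan nan] mean [nan nan nan]
top house 4186 c [nan nan] size [0. 0.] ang 0.0 z med [nan nan nan] mean [nan nan nan]
scene panel 3664 c [560.1 117.2] size [150.7 286.2] ang 66.4 z med [nan nan nan] mean [nan nan nan]
scene handle 446 c [624.7  91.9] size [50.  62.8] ang 26.7 z med [154.6 165.2 168.9] mean [626.4  94.1 163.2]
scene plate 997 c [557.4 -69.8] size [245.8 104.1] ang 32.3 z med [49.1 64.  83.1] mean [543.6 -78.1  65.3]
scene mat z 3026 c [ 498.6 -367.1] size [180.1 191. ] ang 80.2 z med [nan nan nan] mean [nan nan nan]
scene house 4993 c [462.4 390.9] size [169.5 179.3] ang 53.6 z med [nan nan nan] mean [nan nan nan]
```

```bash
sed -i 's/    p=X\[m\]; /    p=X[m]; p=p[np.isfinite(p).all(1)]; /' h.py; python3 - <<'E'
from h import *
for n in("top","scene"):
    s=dict(np.load(f"{n}0.npz")); X=cloud(s); z=X[...,2]; f=cv2.GaussianBlur(s["frame"],(5,5),0).astype(int)
    near=lambda x,y,R:np.hypot(X[...,0]-x,X[...,1]-y)<R
    rect(big(near(621,89,105)&(z>124)&(z<146)),X,n+" panel")
    rect(big(near(621,89,60)&(z>158)&(z<180)),X,n+" handle")
    rect(big(near(541,-86,75)&(z>42)&(z<90)&(np.ptp(f,-1)<40)),X,n+" plate")
    if n=="top": print(f[258,505],f[258,440],f[200,505],f[330,505])
    m=big(near(498,-370,140)&(f[...,0]<(165)) &(abs(z)<12)); rect(m,X,n+" mat")
    q=X[m];q=q[np.isfinite(q).all(1)];print("pct",np.percentile(q[:,0],[1,99]),np.percentile(q[:,1],[1,99]))
    rect(big(near(515,340,110)&(z>20)),X,n+" house")
    if n=="top":
        rect(big(near(620,89,400)&(z>150)),X,"tall")
s=dict(np.load("top0.npz"))
a=s["frame"][100:340,220:600,::-1]; cv2.imwrite("pics/crop.png",cv2.resize(a,None,fx=2,fy=2,interpolation=2))
E
```

```text
top panel 5050 c [639.6  97.8] size [162.6 169.5] ang 78.0 z med [131.4 135.1 138.3] mean [620.2  87.6 132.1]
top handle 361 c [623.7  88.3] size [72.6 19.5] ang 77.9 z med [153.5 166.3 169.8] mean [620.   88.1 164.9]
top plate 1467 c [540.3 -85.7] size [90.5 74.3] ang 80.1 z med [45.6 62.1 74.8] mean [538.  -83.3  59.9]
[124  89  52] [161 143  97] [161 138  93] [161 140  94]
top mat 14196 c [ 495.9 -371.7] size [279.2 279.7] ang 70.7 z med [-4.   1.1  5.6] mean [ 494.2 -371.1    1. ]
pct [364.81480869 626.5049673 ] [-501.90250802 -241.49554568]
top house 4155 c [521.3 368.3] size [158.6 124.6] ang 80.5 z med [ 36.1  91.2 111.9] mean [515.1 350.3  87.7]
tall 394 c [621.   88.7] size [73.3 19.5] ang 82.6 z med [145.1 165.9 169.7] mean [619.6  87.5 163.2]
scene panel 3688 c [547.6  99.4] size [156.1 292.5] ang 76.7 z med [128.8 136.1 138. ] mean [636.7  97.9 135.3]
scene handle 391 c [624.7  91.9] size [50.  62.7] ang 26.7 z med [157.5 166.2 169. ] mean [626.1  93.4 164.5]
scene plate 972 c [559.8 -67. ] size [239.6 102.7] ang 33.6 z med [49.1 63.9 76. ] mean [543.9 -78.1  65.1]
scene mat 3301 c [ 492.2 -388.8] size [238.5 193.3] ang 83.7 z med [0.4 3.8 5.8] mean [ 503.9 -361.3    3.6]
pct [403.39751617 593.72942301] [-465.76792995 -270.5424498 ]
scene house 4974 c [472.1 349.4] size [153.9 206.3] ang 80.9 z med [ 24.6  84.6 111.4] mean [548.7 354.2  77.7]
```

View pics/crop.png

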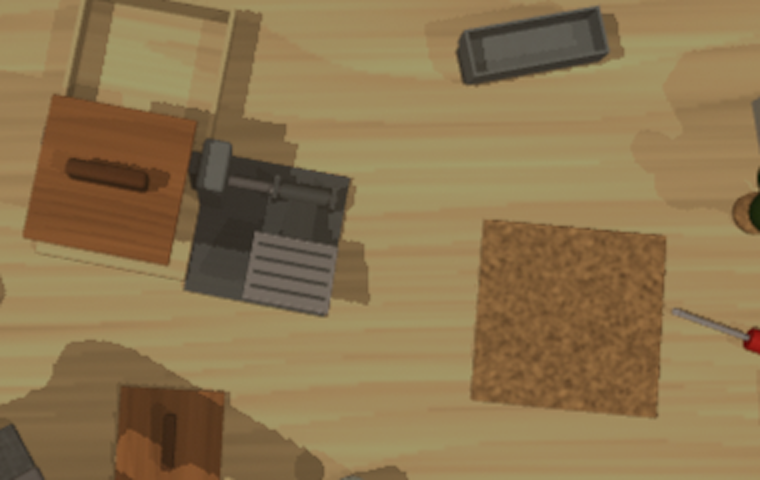

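```bash
python3 - <<'E'
from h import *
s=dict(np.load("top0.npz"));K,R,t=s["intrinsics"],s["R"],s["t"]
def ray(c,z):
    u=np.array(c)/2+[219.75,99.75]; d=np.c_[u,np.ones(len(u))]@np.linalg.inv(K).T@R; o=-R.T@t
    return o[:2]+d[:,:2]*((z-o[2])/d[:,2])[:,None]
for n,c,z in[("mat",[(483,220),(665,236),(657,417),(471,400)],4),("cover",[(53,95),(195,122),(168,265),(23,238)],136),("handle",[(68,158),(148,175),(146,192),(68,176)],168),("plate",[(255,232),(338,244),(327,315),(244,298)],62)]:
    p=ray(c,z); e=np.roll(p,-1,0)-p; print(n,p.round(1).tolist(),"mean",p.mean(0).round(1),"len",np.hypot(*e.T).round(1),"ang",np.degrees(np.arctan2(e[:,1],e[:,0])).round(1))
E
```

```text
mat [[598.3, -286.9], [578.1, -474.0], [391.7, -455.4], [411.7, -267.2]] mean [ 495.  -370.9] len [188.2 187.2 189.2 187.6] ang [-96.2 174.3  83.9  -6. ]
cover [[704.1, 142.0], [675.4, 8.4], [540.8, 35.3], [568.5, 170.1]] mean [622.2  89. ] len [136.7 137.2 137.7 138.5] ang [-102.2  168.7   78.4  -11.7]
handle [[636.3, 123.2], [619.2, 50.7], [603.7, 52.6], [619.7, 123.2]] mean [619.7  87.4] len [74.5 15.7 72.4 16.6] ang [-1.033e+02  1.728e+02  7.720e+01 -1.000e-01]
plate [[581.3, -47.6], [567.8, -129.6], [497.4, -116.8], [515.6, -35.4]] mean [540.5 -82.3] len [83.1 71.5 83.4 66.8] ang [-99.4 169.8  77.4 -10.5]
```

Crop check: the large cover with its handle at (107,174) is the one on the tub. Its panel measures about 138 mm, so it is the larger one. The cover is at about (621,88.5) with yaw -11.5, and the mat centre at (495,-371) with yaw -6. The pad offset agrees with the description.

```bash
cat >> h.py <<'E'
from scipy.spatial.transform import Rotation as Ro
def go(*tg):
    from bench import r
    s=r.sense(); A=Ro.from_euler("xyz",s["tcp_rot"],degrees=True)
    print("t",round(s["time"],2),"tcp",s["tool_pos"].round(1),s["tcp_rot"].round(2),"F",s["ft_force"].round(1),"gap",round(s["finger_gap"],1))
    for x,y,z,yaw in tg:
        B=Ro.from_euler("xyz",[-90,0,yaw],degrees=True)
        print((A.inv().apply(np.array([x,y,z])-s["tool_pos"])/300).round(3).tolist(),((A.inv()*B).as_rotvec(degrees=True)/90).round(3).tolist())
E
python3 -c "
from h import *
go((446,312,240,26),(446,312,260,0))"
```

```text
t 0.1 tcp [270.8 534.8 230.3] [-89.99   0.1   63.14] F [ 0.2 -0.2 -0.4] gap 85.2
[-0.399, -0.032, -0.856] [0.0, 0.413, -0.001]
[-0.399, -0.098, -0.856] [0.001, 0.702, -0.001]
```

move_arm(linear=[[-0.4,-0.05,-0.856],[-0.4,-0.05,-0.856],[-0.4,-0.05,-0.856],[-0.4,-0.05,-0.856],[-0.4,-0.05,-0.856],[-0.4,-0.05,-0.856],[-0.4,-0.05,-0.856],[-0.4,-0.05,-0.856],[-0.4,-0.05,-0.856]], twist=[[0,0.41,0],[0,0.41,0],[0,0.41,0],[0,0.41,0],[0,0.41,0],[0,0.41,0],[0,0.41,0],[0,0.41,0],[0,0.41,0]], hand=[1,1,1,1,1,1,1,1,1])

```text
time: 0.85
tool_pos: [446.6, 310.2, 245.2]
tcp_rot: [-90.0, 0.1, 26.0]
ft_force: [-0.8, 1.3, -1.4]
finger_gap: 85.1
```

```bash
python3 -c "
from h import *
go((621,88.5,245,-11.5))"
```

```text
t 0.85 tcp [446.6 310.2 245.2] [-90.05   0.11  26.03] F [-0.8  1.3 -1.4] gap 85.1
[0.198, 0.001, -0.919] [0.001, 0.417, -0.001]
```

move_arm(linear=[[0.198,0,-0.919],[0.198,0,-0.919],[0.198,0,-0.919],[0.198,0,-0.919],[0.198,0,-0.919],[0.198,0,-0.919],[0.198,0,-0.919],[0.198,0,-0.919],[0.198,0,-0.919]], twist=[[0,0.417,0],[0,0.417,0],[0,0.417,0],[0,0.417,0],[0,0.417,0],[0,0.417,0],[0,0.417,0],[0,0.417,0],[0,0.417,0]], hand=[1,1,1,1,1,1,1,1,1])

```text
time: 1.6
tool_pos: [621.1, 88.4, 244.1]
tcp_rot: [-90.1, 0.2, -11.6]
ft_force: [-1.1, -0.8, -0.5]
finger_gap: 85.4
```

```bash
cat >> h.py <<'E'
def wrist(name):
    from bench import r
    st=r.sense(); s=r.snapshot("wrist"); cv2.imwrite(f"pics/{name}.png",s["frame"][:,:,::-1])
    K,d=s["intrinsics"],s["range_z"].astype(float); v,u=np.mgrid[:480,:640]
    a=(u-K[0,2])/K[0,0]; b=(v-K[1,2])/K[1,1]; th=np.hypot(a,b); k=np.tan(np.minimum(th,1.5))/np.maximum(th,1e-9)
    d[(d==0)|(th>1.35)]=np.nan
    P=np.stack([a*k*d,b*k*d,d],-1); H=s["hand_eye"]
    X=(P@H[:3,:3].T+H[:3,3])@Ro.from_euler("xyz",st["tcp_rot"],degrees=True).as_matrix().T+st["tool_pos"]
    return s["frame"],X
E
python3 - <<'E'
from h import *
go()
f,X=wrist("w1"); z=X[...,2]
near=lambda x,y,R:np.hypot(X[...,0]-x,X[...,1]-y)<R
rect(big(near(621,89,60)&(z>155)&(z<180)),X,"handle")
rect(big(near(621,89,115)&(z>125)&(z<146)),X,"panel")
rect(big(near(541,-86,75)&(z>42)&(z<90)&(np.ptp(f.astype(int),-1)<40)),X,"plate")
E
```

```text
t 1.6 tcp [621.1  88.4 244.1] [-90.11   0.17 -11.58] F [-1.1 -0.8 -0.5] gap 85.4
handle 2815 c [621.4  80.9] size [90.6 18. ] ang 77.9 z med [160.9 167.2 168.6] mean [622.9  90.6 165.6]
panel 32301 c [617.4  49.2] size [219.4 212.9] ang 77.7 z med [134.4 135.7 136.9] mean [624.1  93.7 134.5]
plate 4029 c [554. -47.] size [319.4  81.4] ang 72.3 z med [49.4 62.5 75. ] mean [541.9 -79.2  63. ]
```

View pics/w1.png

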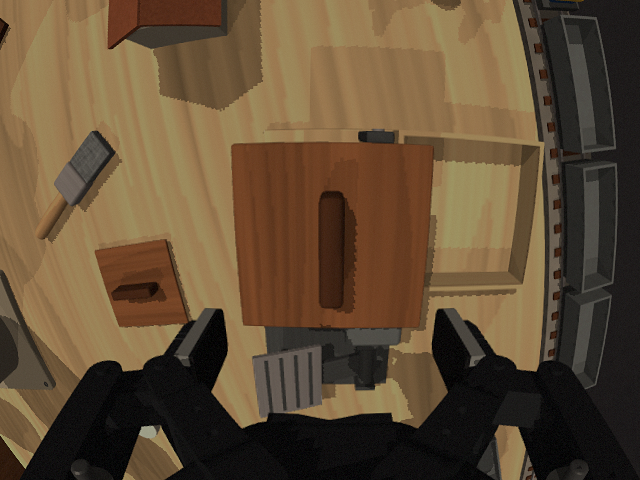

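The wrist view shows the handle upright at (332,250), centred between the open jaws, with the panel level at z 135.7 and the handle top at 167.5. The two views agree, so I descend and grip.

move_arm(linear=[[0.002,0.1,0],[0.002,0.2,0],[0.002,0.26,0],[0.002,0.3,0],[0.002,0.33,0],[0.002,0.342,0],[0.002,0.342,0],[0.002,0.342,0]], twist=[[0,0,0],[0,0,0],[0,0,0],[0,0,0],[0,0,0],[0,0,0],[0,0,0],[0,0,0]], hand=[1,1,1,1,1,1,1,1])

```text
time: 2.32
tool_pos: [621.5, 89.9, 143.2]
tcp_rot: [-90.1, 0.1, -11.5]
ft_force: [-0.0, 0.7, -0.1]
finger_gap: 85.9
```

move_arm(linear=[[0,0,0],[0,0,0],[0,0,0],[0,0,0],[0,0,0],[0,0,0],[0,0,0],[0,0,0],[0,0,0],[0,0,0],[0,0,0],[0,0,0]], twist=[[0,0,0],[0,0,0],[0,0,0],[0,0,0],[0,0,0],[0,0,0],[0,0,0],[0,0,0],[0,0,0],[0,0,0],[0,0,0],[0,0,0]], hand=[-0.7,-0.7,-0.7,-0.7,-0.7,-0.7,-0.7,-0.7,-0.7,-0.7,-0.7,-0.7], force=40)

```text
time: 3.32
tool_pos: [621.8, 89.7, 143.6]
tcp_rot: [-90.1, 0.0, -11.5]
ft_force: [0.0, -1.3, 4.1]
finger_gap: 15.3
```

move_arm(linear=[[0,0,0],[0,0,0],[0,-0.02,0],[0,-0.05,0],[0,-0.09,0],[0,-0.14,0],[0,-0.2,0],[0,-0.26,0],[0,-0.31,0],[0,-0.33,0],[0,-0.33,0]], twist=[[0,0,0],[0,0,0],[0,0,0],[0,0,0],[0,0,0],[0,0,0],[0,0,0],[0,0,0],[0,0,0],[0,0,0],[0,0,0]], hand=[-1,-1,-1,-1,-1,-1,-1,-1,-1,-1,-1], force=50)

```text
time: 4.23
tool_pos: [623.0, 90.0, 245.8]
tcp_rot: [-90.0, -0.2, -11.5]
ft_force: [0.2, 0.8, -0.9]
finger_gap: 14.8
```

```bash
python3 - <<'E'
from h import *
go((560,-140,245,-9))
f,X=wrist("w2"); 
E
```

```text
t 4.23 tcp [623.   90.  245.8] [-89.99  -0.23 -11.46] F [ 0.2  0.8 -0.9] gap 14.8
[-0.054, 0.002, -0.793] [-0.0, -0.027, 0.003]
```

View pics/w2.png

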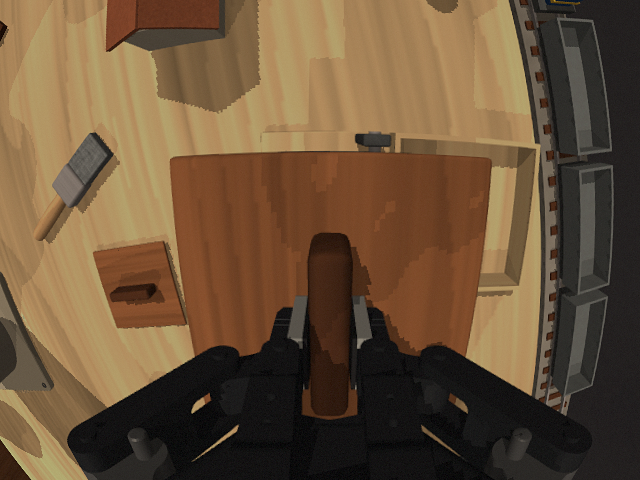

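The cover is held level, with its handle at (330,330) between the pads. Next I carry it over to the mat.

move_arm(linear=[[-0.003,0,-0.04],[-0.01,0,-0.12],[-0.015,0,-0.22],[-0.022,0,-0.33],[-0.03,0,-0.44],[-0.037,0,-0.55],[-0.045,0,-0.66],[-0.05,0,-0.74],[-0.053,0,-0.78],[-0.054,0,-0.793],[-0.054,0,-0.793]], twist=[[0,0,0],[0,-0.005,0],[0,-0.01,0],[0,-0.015,0],[0,-0.02,0],[0,-0.027,0],[0,-0.027,0],[0,-0.027,0],[0,-0.027,0],[0,-0.027,0],[0,-0.027,0]], hand=[-1,-1,-1,-1,-1,-1,-1,-1,-1,-1,-1])

```text
time: 5.2
tool_pos: [558.5, -140.7, 243.0]
tcp_rot: [-90.0, -0.0, -9.1]
ft_force: [0.9, 0.6, -1.1]
finger_gap: 15.4
```

```bash
python3 - <<'E'
from h import *
go((495,-371,150,-6.1))
E
```

```text
t 5.2 tcp [ 558.5 -140.7  243. ] [-9.00e+01 -1.00e-02 -9.12e+00] F [ 0.9  0.6 -1.1] gap 15.4
[-0.087, 0.31, -0.792] [0.0, -0.034, 0.0]
```

move_arm(linear=[[-0.005,0,-0.04],[-0.015,0,-0.12],[-0.025,0,-0.22],[-0.035,0,-0.33],[-0.05,0,-0.44],[-0.06,0.03,-0.55],[-0.07,0.08,-0.66],[-0.08,0.14,-0.74],[-0.085,0.2,-0.78],[-0.087,0.25,-0.792],[-0.087,0.27,-0.792],[-0.087,0.27,-0.792]], twist=[[0,0,0],[0,-0.005,0],[0,-0.01,0],[0,-0.015,0],[0,-0.02,0],[0,-0.027,0],[0,-0.034,0],[0,-0.034,0],[0,-0.034,0],[0,-0.034,0],[0,-0.034,0],[0,-0.034,0]], hand=[-1,-1,-1,-1,-1,-1,-1,-1,-1,-1,-1,-1])

```text
time: 6.2
tool_pos: [494.3, -369.5, 159.4]
tcp_rot: [-89.8, 0.2, -6.0]
ft_force: [-1.0, 0.2, -1.3]
finger_gap: 15.3
```

```bash
python3 - <<'E'
from h import *
from bench import r
go((495,-371,30,-6.1))
s=r.snapshot("top"); cv2.imwrite("pics/top1.png",cv2.resize(s["frame"][150:350,200:600,::-1],None,fx=2,fy=2,interpolation=2))
X=cloud(s);z=X[...,2];near=lambda x,y,R:np.hypot(X[...,0]-x,X[...,1]-y)<R
f=s["frame"].astype(int)
m=big(near(495,-371,115)&(abs(z-168)>0)&(z>120)&(z<155)&(f[...,0]-f[...,2]>25)); rect(m,X,"panel")
E
```

```text
t 6.2 tcp [ 494.3 -369.5  159.4] [-89.84   0.19  -6.02] F [-1.   0.2 -1.3] gap 15.3
[0.004, 0.431, -0.006] [-0.002, 0.001, -0.002]
panel 2657 c [ 492.7 -305.9] size [151.3 156.8] ang 82.3 z med [147.2 150.3 154.5] mean [ 502.6 -331.7  156. ]
```

View pics/top1.png

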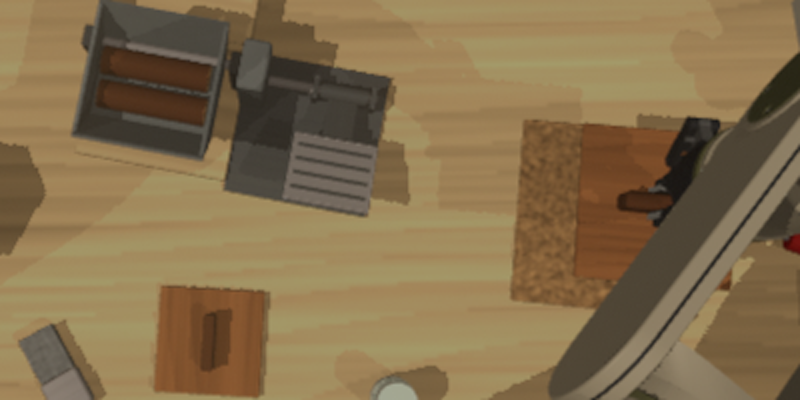

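The top view shows the open tub with both logs at (155,90), and the held cover hanging over the middle of the mat. Its left edge at (578,200) back-projects to y≈-299, so the centre is at about -369, as wanted. I lower it.

move_arm(linear=[[0.003,0.05,-0.004],[0.003,0.12,-0.004],[0.003,0.2,-0.004],[0.003,0.27,-0.004],[0.003,0.33,-0.004],[0.003,0.37,-0.004],[0.003,0.4,-0.004],[0.003,0.42,-0.004],[0.003,0.43,-0.004],[0.003,0.43,-0.004],[0.003,0.43,-0.004]], twist=[[0,0,0],[0,0,0],[0,0,0],[0,0,0],[0,0,0],[0,0,0],[0,0,0],[0,0,0],[0,0,0],[0,0,0],[0,0,0]], hand=[-1,-1,-1,-1,-1,-1,-1,-1,-1,-1,-1])

```text
time: 7.17
tool_pos: [496.3, -371.3, 33.1]
tcp_rot: [-90.0, 0.0, -6.0]
ft_force: [-0.6, 0.2, -0.9]
finger_gap: 15.4
```

move_arm(linear=[[0,0.004,0],[0,0.008,0],[0,0.012,0],[0,0.012,0]], twist=[[0,0,0],[0,0,0],[0,0,0],[0,0,0]], hand=[-1,-1,-1,-1])

```text
time: 7.5
tool_pos: [496.3, -371.4, 29.6]
tcp_rot: [-90.0, 0.0, -6.0]
ft_force: [-0.2, 0.0, -1.1]
finger_gap: 15.1
```

move_arm(linear=[[-0.002,0.004,0],[-0.004,0.007,0],[-0.004,0.01,0],[-0.004,0.01,0]], twist=[[0,0,0],[0,0,0],[0,0,0],[0,0,0]], hand=[-1,-1,-1,-1])

```text
time: 7.83
tool_pos: [494.9, -371.1, 26.2]
tcp_rot: [-89.9, 0.0, -6.0]
ft_force: [-0.5, 0.3, -0.7]
finger_gap: 14.7
```

move_arm(linear=[[0,0.003,0],[0,0.006,0],[0,0.006,0]], twist=[[0,0,0],[0,0,0],[0,0,0]], hand=[-1,-1,-1])

```text
time: 8.08
tool_pos: [494.9, -371.1, 24.3]
tcp_rot: [-89.9, 0.0, -6.0]
ft_force: [0.0, -0.3, -1.9]
finger_gap: 15.2
```

move_arm(linear=[[0,0.003,0],[0,0.005,0],[0,0.005,0]], twist=[[0,0,0],[0,0,0],[0,0,0]], hand=[-1,-1,-1])

```text
time: 8.33
tool_pos: [495.1, -371.3, 24.0]
tcp_rot: [-90.0, 0.0, -6.0]
ft_force: [-2.3, 3.5, 7.2]
finger_gap: 14.9
```

Contact at about 7 N. Release and rise.

move_arm(linear=[[0,-0.002,0],[0,-0.002,0],[0,-0.002,0],[0,-0.002,0],[0,-0.002,0],[0,-0.002,0],[0,-0.002,0],[0,-0.002,0],[0,-0.002,0],[0,-0.002,0]], twist=[[0,0,0],[0,0,0],[0,0,0],[0,0,0],[0,0,0],[0,0,0],[0,0,0],[0,0,0],[0,0,0],[0,0,0]], hand=[-0.4,-0.1,0.2,0.5,0.8,0.8,0.8,0.8,0.8,0.8])

```text
time: 9.17
tool_pos: [495.1, -371.3, 24.5]
tcp_rot: [-90.0, 0.0, -6.0]
ft_force: [-0.2, 0.7, 1.2]
finger_gap: 77.1
```

move_arm(linear=[[0,-0.02,0],[0,-0.06,0],[0,-0.12,0],[0,-0.2,0],[0,-0.3,0],[0,-0.4,0],[0,-0.5,0],[0,-0.6,0],[0,-0.6,0]], twist=[[0,0,0],[0,0,0],[0,0,0],[0,0,0],[0,0,0],[0,0,0],[0,0,0],[0,0,0],[0,0,0]], hand=[0.8,0.8,0.8,0.8,0.8,0.8,0.8,0.8,0.8])

```text
time: 9.92
tool_pos: [498.1, -373.9, 214.6]
tcp_rot: [-90.4, -0.6, -6.0]
ft_force: [-0.1, -0.3, 1.6]
finger_gap: 76.8
```

```bash
python3 - <<'E'
from h import *
go((542,-84,180,-11.5))
f,X=wrist("w3"); z=X[...,2]
near=lambda x,y,R:np.hypot(X[...,0]-x,X[...,1]-y)<R
rect(big(near(495,-371,105)&(z>11)&(z<22)),X,"panel")
rect(big(near(495,-371,60)&(z>40)&(z<60)),X,"handle")
E
```

```text
t 9.92 tcp [ 498.1 -373.9  214.6] [-90.4   -0.58  -5.98] F [-0.1 -0.3  1.6] gap 76.8
[0.044, 0.109, 0.977] [0.004, 0.061, 0.007]
panel 19014 c [ 495.4 -375.6] size [144.5 144.9] ang 84.2 z med [14.7 16.  17.3] mean [ 496.2 -369.    16. ]
handle 1484 c [ 495.  -378.3] size [86.3 15.7] ang 84.2 z med [16.7 47.7 49.1] mean [ 495.6 -371.9   45.6]
```

View pics/w3.png

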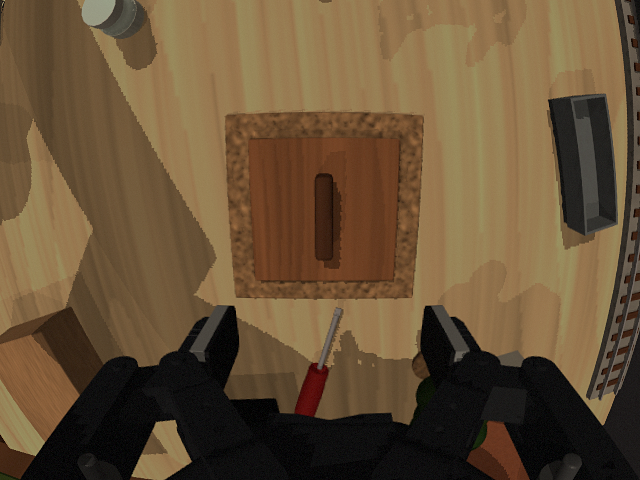

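The cover lies flat in the middle of the mat with its handle up, handle at (325,217) and mat rim even all round; measured panel z is 16 and the centre is about (495,-372). Now I go to the treadle with the gripper shut.

move_arm(linear=[[0.002,0,0.05],[0.007,0.01,0.15],[0.012,0.03,0.28],[0.02,0.04,0.41],[0.025,0.06,0.54],[0.03,0.07,0.67],[0.035,0.08,0.8],[0.04,0.1,0.9],[0.043,0.109,0.96],[0.044,0.109,0.977],[0.044,0.109,0.977],[0.044,0.109,0.977]], twist=[[0,0.01,0],[0,0.02,0],[0,0.03,0],[0,0.04,0],[0,0.05,0],[0.004,0.06,0.007],[0.004,0.06,0.007],[0.004,0.06,0.007],[0.004,0.06,0.007],[0.004,0.06,0.007],[0.004,0.06,0.007],[0.004,0.06,0.007]], hand=[-1,-1,-1,-1,-1,-1,-1,-1,-1,-1,-1,-1])

```text
time: 10.97
tool_pos: [541.2, -83.9, 177.3]
tcp_rot: [-90.0, 0.2, -11.4]
ft_force: [0.2, -0.2, -0.8]
finger_gap: 0.3
```

```bash
python3 - <<'E'
from h import *
go((538,-83,75,-11.5))
f,X=wrist("w4"); z=X[...,2]
near=lambda x,y,R:np.hypot(X[...,0]-x,X[...,1]-y)<R
rect(big(near(541,-86,62)&(z>42)&(z<90)&(np.ptp(f.astype(int),-1)<40)),X,"plate")
E
```

```text
t 10.97 tcp [541.2 -83.9 177.3] [-89.96   0.18 -11.36] F [ 0.2 -0.2 -0.8] gap 0.3
[-0.01, 0.341, 0.001] [-0.0, 0.002, -0.002]
plate 10855 c [ 536.3 -100.9] size [121.6  84.8] ang 78.2 z med [50.  63.5 75.2] mean [539.3 -81.5  62.6]
```

View pics/w4.png

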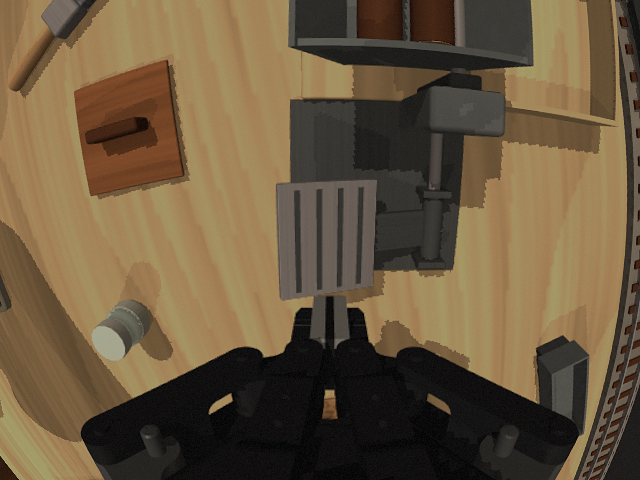

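The wrist view shows the ribbed plate at (327,238) and the shut fingers at (330,320), in line with it. Measured plate middle is about (540,-82,63).

move_arm(linear=[[-0.01,0.08,0],[-0.01,0.18,0],[-0.01,0.26,0],[-0.01,0.31,0],[-0.01,0.335,0],[-0.01,0.341,0],[-0.01,0.341,0]], twist=[[0,0,0],[0,0,0],[0,0,0],[0,0,0],[0,0,0],[0,0,0],[0,0,0]], hand=[-1,-1,-1,-1,-1,-1,-1])

```text
time: 11.6
tool_pos: [538.1, -84.6, 75.4]
tcp_rot: [-90.0, 0.2, -11.5]
ft_force: [-0.4, 0.0, 0.0]
finger_gap: -0.2
```

move_arm(linear=[[0,0.006,0],[0,0.012,0],[-0.001,0.018,0],[-0.002,0.024,0],[-0.003,0.03,0],[-0.004,0.035,0],[-0.005,0.04,0],[-0.006,0.045,0],[-0.007,0.05,0],[-0.008,0.055,0],[-0.008,0.06,0],[-0.008,0.06,0]], twist=[[0,0,0],[0,0,0],[0,0,0],[0,0,0],[0,0,0],[0,0,0],[0,0,0],[0,0,0],[0,0,0],[0,0,0],[0,0,0],[0,0,0]], hand=[-1,-1,-1,-1,-1,-1,-1,-1,-1,-1,-1,-1])

```text
time: 12.6
tool_pos: [536.6, -84.3, 58.8]
tcp_rot: [-90.0, 0.0, -11.5]
ft_force: [-1.4, 0.1, 10.6]
finger_gap: -0.1
```

move_arm(linear=[[0,0.006,0],[0,0.012,0],[-0.001,0.018,0],[-0.002,0.024,0],[-0.003,0.03,0],[-0.004,0.036,0],[-0.005,0.042,0],[-0.006,0.048,0],[-0.007,0.054,0],[-0.008,0.06,0],[-0.008,0.066,0],[-0.008,0.07,0]], twist=[[0,0,0],[0,0,0],[0,0,0],[0,0,0],[0,0,0],[0,0,0],[0,0,0],[0,0,0],[0,0,0],[0,0,0],[0,0,0],[0,0,0]], hand=[-1,-1,-1,-1,-1,-1,-1,-1,-1,-1,-1,-1])

```text
time: 13.6
tool_pos: [534.3, -83.8, 38.9]
tcp_rot: [-90.0, 0.1, -11.5]
ft_force: [-6.6, 1.8, 12.6]
finger_gap: 0.2
```

move_arm(linear=[[0,0.006,0],[0,0.011,0],[-0.001,0.016,0],[-0.002,0.02,0],[-0.003,0.02,0]], twist=[[0,0,0],[0,0,0],[0,0,0],[0,0,0],[0,0,0]], hand=[-1,-1,-1,-1,-1])

```text
time: 14.02
tool_pos: [534.3, -83.7, 34.0]
tcp_rot: [-90.0, -0.0, -11.4]
ft_force: [-1.9, 0.1, 9.6]
finger_gap: -0.1
```

move_arm(linear=[[0,0.005,0],[0,0.009,0],[0,0.013,0],[0,0.013,0]], twist=[[0,0,0],[0,0,0],[0,0,0],[0,0,0]], hand=[-1,-1,-1,-1])

```text
time: 14.35
tool_pos: [534.3, -83.7, 30.9]
tcp_rot: [-90.0, -0.0, -11.4]
ft_force: [-5.0, 1.1, 9.9]
finger_gap: 0.1
```

move_arm(linear=[[0,0.003,0],[0,0.006,0],[0,0.006,0]], twist=[[0,0,0],[0,0,0],[0,0,0]], hand=[-1,-1,-1])

```text
time: 14.6
tool_pos: [534.2, -83.7, 30.0]
tcp_rot: [-90.0, -0.0, -11.4]
ft_force: [-6.1, 1.2, 11.3]
finger_gap: 0.3
```

move_arm(linear=[[0,0.003,0],[0,0.006,0],[0,0.006,0]], twist=[[0,0,0],[0,0,0],[0,0,0]], hand=[-1,-1,-1])

```text
time: 14.85
tool_pos: [534.2, -83.6, 29.0]
tcp_rot: [-90.0, -0.0, -11.4]
ft_force: [-6.6, 1.4, 10.9]
finger_gap: -0.1
```

move_arm(linear=[[0,0.002,0],[0,0.004,0],[0,0.004,0]], twist=[[0,0,0],[0,0,0],[0,0,0]], hand=[-1,-1,-1])

```text
time: 15.1
tool_pos: [534.2, -83.6, 28.8]
tcp_rot: [-90.0, 0.0, -11.4]
ft_force: [-5.4, 0.1, 10.9]
finger_gap: 0.1
```

move_arm(linear=[[0,0.003,0],[0,0.006,0],[0,0.006,0]], twist=[[0,0,0],[0,0,0],[0,0,0]], hand=[-1,-1,-1])

```text
time: 15.35
tool_pos: [534.2, -83.6, 28.0]
tcp_rot: [-90.1, 0.0, -11.4]
ft_force: [-6.3, 1.0, 11.0]
finger_gap: -0.2
```

move_arm(linear=[[0,0.003,0],[0,0.006,0],[0,0.006,0]], twist=[[0,0,0],[0,0,0],[0,0,0]], hand=[-1,-1,-1])

```text
time: 15.6
tool_pos: [534.2, -83.7, 27.9]
tcp_rot: [-90.1, 0.0, -11.4]
ft_force: [-8.5, 1.3, 17.3]
finger_gap: -0.0
```

move_arm(linear=[[0,0.004,0],[0,0.006,0],[0,0.006,0],[0,0.006,0],[0,0.006,0],[0,0.006,0]], twist=[[0,0,0],[0,0,0],[0,0,0],[0,0,0],[0,0,0],[0,0,0]], hand=[-1,-1,-1,-1,-1,-1])

```text
time: 16.1
tool_pos: [534.2, -83.7, 27.8]
tcp_rot: [-90.1, 0.1, -11.3]
ft_force: [-11.0, 0.7, 18.1]
finger_gap: -0.3
```

```bash
python3 - <<'E'
from h import *
from bench import r
go()
s=r.snapshot("scene"); b=r.snapshot("top")
a=cv2.resize(s["frame"][200:420,190:430,::-1],None,fx=1.6,fy=1.6); c=cv2.resize(b["frame"][80:280,220:420,::-1],(352,352))
cv2.imwrite("pics/tip.png",np.hstack([a[:352],c]))
E
```

```text
t 16.1 tcp [534.2 -83.7  27.8] [-9.008e+01  5.000e-02 -1.133e+01] F [-11.    0.7  18.1] gap -0.3
```

View pics/tip.png

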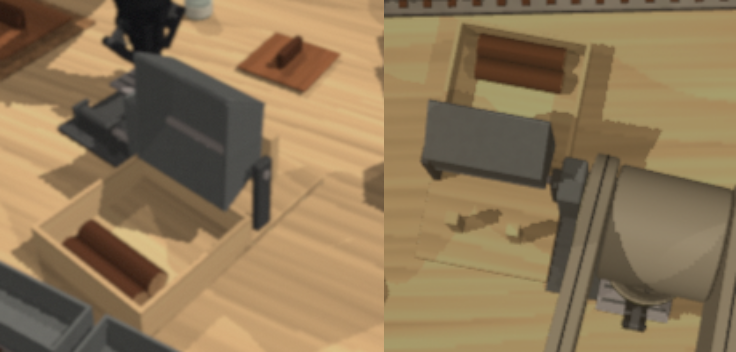

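The picture shows the tub tipped upright at (195,130), and both logs in the tray, at (115,260) in the left half and (520,65) in the right half. The pad stands at 27.8 mm with the force stepped up from 11 to 18 N, so the treadle is on its stop. I release it slowly.

move_arm(linear=[[0,-0.004,0],[0,-0.01,0],[0.001,-0.017,0],[0.002,-0.024,0],[0.004,-0.031,0],[0.006,-0.038,0],[0.008,-0.045,0],[0.01,-0.052,0],[0.012,-0.059,0],[0.014,-0.066,0],[0.016,-0.073,0],[0.018,-0.08,0]], twist=[[0,0,0],[0,0,0],[0,0,0],[0,0,0],[0,0,0],[0,0,0],[0,0,0],[0,0,0],[0,0,0],[0,0,0],[0,0,0],[0,0,0]], hand=[-1,-1,-1,-1,-1,-1,-1,-1,-1,-1,-1,-1])

```text
time: 17.2
tool_pos: [539.8, -84.7, 52.9]
tcp_rot: [-90.1, 0.0, -11.3]
ft_force: [-3.8, 0.5, 9.4]
finger_gap: 0.1
```

move_arm(linear=[[0,-0.007,0],[0,-0.014,0],[0,-0.021,0],[0,-0.028,0],[0,-0.035,0],[0,-0.042,0],[0,-0.049,0],[0,-0.056,0],[0,-0.063,0],[0,-0.07,0],[0,-0.08,0],[0,-0.09,0]], twist=[[0,0,0],[0,0,0],[0,0,0],[0,0,0],[0,0,0],[0,0,0],[0,0,0],[0,0,0],[0,0,0],[0,0,0],[0,0,0],[0,0,0]], hand=[-1,-1,-1,-1,-1,-1,-1,-1,-1,-1,-1,-1])

```text
time: 18.2
tool_pos: [539.7, -84.7, 80.0]
tcp_rot: [-90.1, 0.0, -11.3]
ft_force: [-0.2, -0.3, -0.9]
finger_gap: 0.2
```

move_arm(linear=[[0,-0.04,0],[-0.03,-0.1,0],[-0.08,-0.18,0],[-0.15,-0.26,0],[-0.22,-0.34,0],[-0.28,-0.42,0],[-0.32,-0.48,0],[-0.34,-0.5,0],[-0.34,-0.5,0],[-0.34,-0.5,0],[-0.34,-0.5,0],[-0.34,-0.5,0]], twist=[[0,0,0],[0,0,0],[0,0,0],[0,0,0],[0,0,0],[0,0,0],[0,0,0],[0,0,0],[0,0,0],[0,0,0],[0,0,0],[0,0,0]], hand=[-1,-1,-1,-1,-1,-1,-1,-1,-1,-1,-1,-1])

```text
time: 19.2
tool_pos: [439.5, -64.4, 228.4]
tcp_rot: [-90.1, 0.2, -11.3]
ft_force: [0.4, -0.6, 0.9]
finger_gap: -0.2
```

```bash
python3 - <<'E'
from h import *
from bench import r
go()
s=r.snapshot("scene"); b=r.snapshot("top")
cv2.imwrite("pics/end.png",np.hstack([cv2.resize(s["frame"][150:450,100:500,::-1],(400,300)),cv2.resize(b["frame"][80:380,200:600,::-1],(400,300))]))
X=cloud(b);z=X[...,2]
for x,y in((541,-83),(495,-371)): 
    m=(np.hypot(X[...,0]-x,X[...,1]-y)<35);print(np.nanpercentile(z[m],[5,50,95]).round(1))
E
```

```text
t 19.2 tcp [439.5 -64.4 228.4] [-90.08   0.21 -11.32] F [ 0.4 -0.6  0.9] gap -0.2
[47.9 51.2 55.2]
[11.6 16.1 48.1]
```

View pics/end.png

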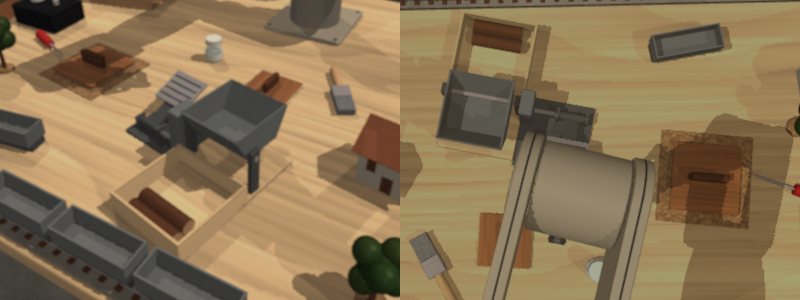

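The end picture shows the tub empty and level at (237,115), the treadle back up at (180,88), both logs in the tray at (160,212), and the cover centred on the mat at (705,178). The house at (380,145) looks undisturbed.

```bash
python3 -c "
from bench import r
print(r.hand_in())"
```

```text
the job is handed in; nothing more can be done
None
```

The job was done in the order asked and handed in at about 19 s of the 61 s allowed; the hand-in reports no verdict.

- **Cover:** I lifted the larger cover off the tub by its handle and set it down flat, handle up, on the cork mat. The last depth check put its panel at z ≈ 16 mm and its centre within about 2 mm of the mat's measured centre.
- **Treadle:** I pressed it with the shut gripper to a pad height of 27.8 mm, where the force stepped up from 11 N to about 18 N, and held it there. A picture while it was held down showed both logs in the tray, and then I let it up slowly.
- **Final view:** The tub is empty and level, the treadle is up, both logs are in the tray, and the arm is clear at about 0 N. The house looked undisturbed, but I only compared it by eye in the pictures.
- **Disagreements:**
  - After the release, the overhead depth reading around the treadle pad gave about 51 mm against 62 mm at rest. The arm hid the plate in that view, and the scene camera shows it fully up.
  - Some automatic rectangle fits from the scene and wrist cameras were spoiled by neighbouring surfaces, so I used corner measurements from the top camera instead.
- **Picture count:** I viewed 10 pictures, which is the whole budget.

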